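# Load the drilling fixture

### The arm

A 6-joint arm with a two-finger parallel gripper is mounted at the origin on a cart in front of the work surface, level with it; the furniture and walls round the work are solid. World frame = base frame: x ahead of the robot, y to its left, z up, the work surface at z = 0. Lengths are in m, angles in rad, forces in N, time in s.
With the tool pointing down it reaches from about 0.35 to 0.975 m from the base axis. Payload 4.9 kg.
Tool frame: the origin (TCP) lies midway between the tips of the shut fingers; the grasp point (between the pads) lies 19 mm behind it (grip_depth is the distance from the TCP to the grasp point, in m); x points along the fingers, z is the direction in which the jaws open and shut, and the axes are right-handed (so a half turn about x gives the same grasp; the last joint's range is limited). The gripper opens to 85 mm and grips with 20 to 120 N. Pads are 22 mm wide; open, the fingers measure 114 mm over their backs; the gripper's body (76 mm by 85 mm) begins 54 mm behind the grasp point. The pads swing forward as they close: fully open they stand 13 mm farther back than shut.
Start: joints at [-1.292, 0.053, 1.613, -0, 1.476, -0.119], TCP at [0.242, -0.576, 0.231] pointing down, gripper open.
Joint ranges: [-3.01, 3.01], [-1.01, 2.22], [0.06, 2.58], [-1.02, 4.17], [0.09, 2.62], [-3.14, 3.14]. Speed limits (rad/s): [2.57, 2.57, 3.14, 3.14, 3.14, 3.14].

### API

Orientations are given as a unit quaternion [w, x, y, z].
In Python, from bench import * gives the robot as it stands.
- The arm moves only by the tool carry_out, never from a script. Its argument "increments" is a list that holds one entry, the list of rows, each a list of 5 numbers: the closure in counts, from 0 (fully open) to 255 (shut), then the shift along the tool's x, y, z in mm, then the turn about the tool's x in rad. A call has 1 to 10 rows; each row is the pose to reach, as a shift and turn from the pose commanded when the call began, along the tool's axes at that moment; what a row does not reach only later rows make up. A row lasts 1/10 s, in which the tool goes at most 50 mm and 8.59 degrees, less where a joint would pass 70% of its speed; a pose out of reach is approached as far as the arm can. A call with a gripper value outside its range is refused whole. The fingers move at their own pace and stop on an object; "newtons" is the grip in N (left out, the last holds). Time passes only in rows, so rows that repeat a pose let the fingers close. It gives the time, the measured TCP pose, the force and the opening at its end, in the units of the state.
- observe(): the state, without advancing time (a new reading comes with each control period).
- snapshot(name): name is "scene" or "top"; returns a dict with "image" (400x640x3 uint8, red, green, blue), "intrinsics" (3x3 intrinsics, pixels), "rvec" (rotation vector, rad) and "tvec" (3), from world to camera coordinates, as OpenCV has them. Camera axes: x right, y down, z forward; pixel columns grow to the right and rows downward; lengths in m; the calibration is good to about 2 mm. A picture is of the moment at which its call begins. There is no depth.
- close_job(): hands the job in, once; it reports no verdict.
Trained networks look in a picture, given as the dict that the camera call returned (one of the last four; its "shot" number tells which), for a name from the list of things; names that differ only in an ending like _2 or _b are one class to them, and where a whole thing is asked for, a point or a joint stands for the part that bears it (a point fixed in the world has none). Each returns a list of dicts, best first, with "score" (0 to 1); they miss things now and then, are a little off and sometimes report something else, mostly with a low value. They report only what shows in the picture. A call takes as long as a camera call. They do not tell look-alikes from the thing itself.
- search_frame(picture, query): "point" ([x, y, z] in m, in the coordinates of the camera as it stood for that picture, good to about 4 mm: the middle of the surface that is visible of it).
- spot_point(picture, query): "point" ([x, y, z] in m, in the coordinates of the camera as it stood for that picture, good to about 4 mm: a listed point, or the origin of a listed thing).
The state is a dict: "time_s": time; "q": joint angles; "dq": joint speeds; "joint_efforts": joint torques, N m; "position": TCP position; "ee_rot": TCP orientation; "ft_force": force on the tool from outside, world axes, zero at the start; "torque": the same for the moment, N m; "finger_gap": finger opening in m.
Only numpy, scipy, OpenCV 4.12 (cv2) and the standard library are available. Lean on these libraries where they do the work, as an engineer would, in place of code of your own. Each camera call takes 0.05 s, during which the arm holds its last target. There are 200 camera calls.

### The job

Load the aluminium shoe into the drilling fixture and clamp it: the shoe lies upside down on the bench, so turn it over until its channel sits down over the fixture's key, push it up against the end stop and press the toggle clamp's handle fully down so that the foot holds it. The cork sanding block left on the key and the small glue bottle standing under the handle are in the way: set both aside on the bench, block flat and bottle upright, clear of the fixture, and leave the other things where they lie.

Things in the scene. Friction and masses are not known exactly. Their poses are not given: they have to be found in the camera images.
- fixture: Drilling fixture fixed to the bench: dark steel plate 84 mm wide (x) and 14 mm thick, reaching along its y from -0.115 to +0.107. Origin on the bench; y points to the open loading end, z up. On the plate a steel key, 20 mm wide and 8 mm high, runs along y at x = 0 from y = +0.007 to +0.087.
- stop_face (a point): Middle of the end stop's face, which looks to the fixture's +y. The stop is 50 mm wide, 14 mm thick and 20 mm high above the plate.
- clamp_pivot (a point): Turning axis (along the fixture's x) of the toggle clamp's hold-down arm, 64 mm above the bench; the clamp is 52 mm wide. Open, the arm stands up to z = 0.165 and leans 11 degrees back to -y; closed, it lies along +y over the stop and its rubber foot, 85 mm from this axis, presses on top of the shoe.
- nest (a point): Where the centre of the shoe belongs: on the key against the end stop, 33 mm above the bench, at fixture (0, +0.045). Its axes are those of the fixture.
- clamp_handle (a joint): Toggle handle: 0 = open (raised 69 degrees), 1.20 = fully down (level, clamp locked). Bar of 15 mm diameter reaching 135 mm towards the fixture's -y from its turning axis, which runs along x through fixture (0, -0.075, 0.050). Pressing its end down takes 5 to 12 N; it drives the arm and stays where it is left. Fully down, its end is at fixture y = -0.21, 50 mm above the bench.
- handle_end (a point): Point in the handle's bar near its free end, 125 mm from its turning axis, on the bar's centre line.
- shoe_center (a point): Centre of the aluminium shoe, a block 50 mm wide (x), 84 mm long (y), 38 mm thick (z), 0.35 kg. Along its length runs a channel 26 mm wide, 10 mm deep, in the face its +z axis points out of: up at the start, must be down in the fixture. The other face is flat with two small round marks. Either end may face the stop. It stands steadily on its 50 x 38 mm end.
- block_center (a point): Centre of the cork sanding block, 60 mm (x) by 100 mm (y) by 28 mm (z), 0.08 kg, lying across the key at the start.
- bottle_mid (a point): Point on the axis of the small white glue bottle with a blue cap, 35 mm above its foot; z is its axis. It is 27 mm in diameter and 69 mm tall, 0.05 kg. It stands on the bench in the path of the handle.
- tape_roll: Roll of cream tape lying flat near the tools, fixed in place, 96 mm in diameter, 24 mm high. Origin under its centre.
- side_cutters: Bystander: red-handled side cutters, 52 x 130 (y) x 12 mm. Origin under the centre.
- led_module: Bystander: white LED module bar with three lenses, 16 x 103 (y) x 12 mm. Origin under the centre.
- vice_mid (a point): Middle of the blue bench vice bolted to the bench: it fills 0.13 m along world x and 0.19 m along world y round this point, up to 98 mm high. The bench is free from world x = 0.375 to 0.63 and y = -0.345 to the vice but for the things listed; a blue spring clamp lies on the near edge before x = 0.375, and beyond x = 0.64 stands a wide pan with a rim about 40 mm high.
There are look-alikes about, which are no part of the job. Of the things that look like the part that bears bottle_mid, the smaller one is meant.

How it is judged:
On the way, in this order (a step that is already met when the one before it is completed fails the run):
1. the sanding block has been taken off the fixture and lies on the bench (height (world z) of block_center below 0.018 m and horizontal distance between block_center and nest above 0.075 m and contact force between the fingers and sanding_block below 0.1 N), for 0.2 s.
2. the shoe sits over the key, channel down, while the clamp is still open (angle between shoe_center's own z axis and vertical above 3.06 rad and distance between shoe_center and nest below 0.012 m and z of shoe_center in the frame of nest below 0.003 m and value of joint clamp_handle below 0.6 rad), for 0.1 s.
At the end, for the whole second after the job is handed in: Shoe channel down over the key, flat on the plate, within 5 mm of the end stop; handle fully down (within 0.08 rad), rubber foot pressing on the shoe; sanding block lying flat and glue bottle upright on the bench, off the fixture; all at rest (angle between shoe_center's own z axis and vertical above 3.08 rad and angle between the y axis of shoe_center and the y axis of fixture, either way round below 0.12 rad and x of shoe_center in the frame of nest between -0.005 and 0.005 m and y of shoe_center in the frame of nest between -0.004 and 0.005 m and z of shoe_center in the frame of nest between -0.003 and 0.002 m and value of joint clamp_handle above 1.12 rad and contact force between clamp_foot and shoe above 1 N and height (world z) of block_center between 0.011 and 0.017 m and angle between block_center's own x axis and vertical between 1.47 and 1.67 rad and height (world z) of bottle_mid between 0.032 and 0.04 m and angle between bottle_mid's own z axis and vertical below 0.1 rad and linear speed of each of shoe, sanding_block, glue_bottle below 0.02 m/s); the robot touches nothing.
It fails at once if the glue bottle is tipped over (angle between bottle_mid's own z axis and vertical above 0.6 rad).
It fails at once if the side cutters are moved (distance of side_cutters from where it was at the start of the episode above 0.02 m).
It fails at once if the LED module is moved (distance of led_module from where it was at the start of the episode above 0.02 m).
It also fails if it takes over 70 s, if anything falls off the work surface, if the arm or the gripper's body presses on something with over 40 N, if the wrist force passes 120 N, or if a joint passes its speed limit or range.

## Working session

There is one attempt and no reset: what is moved stays moved. The work goes in short steps, Python scripts to look and compute and a tool call to move; the robot and the scene stay as the last step left them, time stands still between calls to the robot, and variables do not carry over. Pictures are saved under pics/ and viewed, about 8 in all and at most 12, crops included, and the job is handed in when it is done.

Besides the shell and the picture viewer there is one more tool, called as name(argument=value, ...) on one line, values as JSON. carry_out: Moves the arm, as the interface text tells. Its arguments: {"type":"object","properties":{"increments":{"type":"array"},"newtons":{"type":"number"}},"required":["increments"]}

```bash
mkdir -p pics
cat > h.py <<'E'
from bench import *
import numpy as np, cv2
from scipy.spatial.transform import Rotation as R
def toW(p,pt):
    M=cv2.Rodrigues(np.array(p["rvec"],float))[0]
    return M.T@(np.array(pt)-np.array(p["tvec"]).ravel())
def px(p,w):
    return cv2.projectPoints(np.array([w],float),np.array(p["rvec"],float),np.array(p["tvec"],float),np.array(p["intrinsics"],float),None)[0].ravel()
def rayz(p,uv,z):
    M=cv2.Rodrigues(np.array(p["rvec"],float))[0];c=-M.T@np.array(p["tvec"]).ravel()
    d=M.T@np.linalg.inv(p["intrinsics"])@np.array([*uv,1.]);return c+d*(z-c[2])/d[2]
def rot(): 
    q=observe()["ee_rot"];return R.from_quat([q[1],q[2],q[3],q[0]])
def tool(target):
    s=observe();return rot().inv().apply(np.array(target)-np.array(s["position"]))*1000
def save(p,name,crop=None,f=1):
    im=p["image"] if crop is None else p["image"][crop[1]:crop[3],crop[0]:crop[2]]
    cv2.imwrite("pics/"+name,cv2.resize(im[:,:,::-1],None,fx=f,fy=f,interpolation=cv2.INTER_CUBIC))
E
python3 - <<'E'
from h import *
np.set_printoptions(precision=4,suppress=True)
s=observe();print(s["position"],s["ee_rot"],s["time_s"],s["finger_gap"]);print(rot().as_matrix())
ims=[]
for n in ["top","scene"]:
    p=snapshot(n);ims.append(p["image"]);save(p,n+"0.png",f=1.25)
    print(n)
    for q in "fixture stop_face clamp_pivot nest handle_end shoe_center block_center bottle_mid tape_roll side_cutters led_module vice_mid".split():
        print(q,[(round(d["score"],2),toW(p,d["point"]).round(3).tolist(),px(p,toW(p,d["point"])).round().tolist()) for d in spot_point(p,q)[:3]])
print(observe()["time_s"])
E
```

```text
[ 0.242  -0.5756  0.2301] [ 0.5884  0.3918  0.5895 -0.3909] 0.0 0.0853590525087865
[[-0.0005  0.9219  0.3874]
 [ 0.0019  0.3874 -0.9219]
 [-1.      0.0002 -0.002 ]]
top
fixture [(0.7, [0.559, -0.016, -0.0], [325.0, 210.0]), (0.59, [0.663, -0.002, -0.005], [321.0, 177.0]), (0.43, [0.637, 0.168, -0.001], [265.0, 185.0])]
stop_face [(0.95, [0.554, -0.014, 0.025], [325.0, 210.0])]
clamp_pivot [(0.86, [0.559, -0.062, 0.068], [341.0, 206.0]), (0.34, [0.559, 0.054, 0.037], [301.0, 208.0])]
nest [(0.57, [0.556, 0.027, 0.033], [310.0, 209.0])]
handle_end []
shoe_center [(0.56, [0.421, -0.098, 0.018], [354.0, 256.0])]
block_center [(0.96, [0.557, 0.052, 0.039], [302.0, 209.0]), (0.54, [0.501, 0.267, 0.045], [227.0, 228.0])]
bottle_mid [(0.55, [0.558, -0.211, 0.03], [392.0, 208.0]), (0.43, [0.575, -0.292, 0.05], [421.0, 201.0])]
tape_roll [(0.64, [0.639, 0.168, -0.001], [265.0, 184.0])]
side_cutters [(0.67, [0.641, 0.165, -0.003], [266.0, 184.0]), (0.55, [0.458, -0.315, -0.006], [426.0, 243.0])]
led_module [(0.56, [0.556, -0.136, 0.166], [371.0, 201.0]), (0.44, [0.664, -0.001, -0.0], [320.0, 17
[... 169 characters left out ...]
1.0, 229.0])]
clamp_pivot [(0.97, [0.556, -0.059, 0.063], [336.0, 209.0])]
nest [(0.87, [0.554, 0.027, 0.034], [310.0, 233.0])]
handle_end [(0.7, [0.557, -0.133, 0.169], [358.0, 162.0])]
shoe_center [(0.63, [0.421, -0.091, 0.016], [384.0, 244.0]), (0.63, [0.459, -0.312, -0.001], [423.0, 209.0]), (0.6, [0.56, -0.209, 0.037], [373.0, 197.0])]
block_center [(0.69, [0.56, 0.056, 0.037], [300.0, 236.0])]
bottle_mid [(0.64, [0.578, -0.293, 0.047], [387.0, 181.0]), (0.46, [0.558, -0.208, 0.038], [373.0, 197.0])]
tape_roll [(0.62, [0.645, 0.172, 0.0], [240.0, 252.0])]
side_cutters [(0.46, [0.462, -0.314, 0.0], [423.0, 208.0])]
led_module [(0.41, [0.664, 0.001, -0.0], [290.0, 221.0])]
vice_mid []
1.3
```

Run:
```python
from h import *
p=snapshot("top");save(p,"t1.png",(200,130,460,310),3)
p=snapshot("scene");save(p,"s1.png",(200,120,460,310),3)
```

```text
(no output)
```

View pics/t1.png

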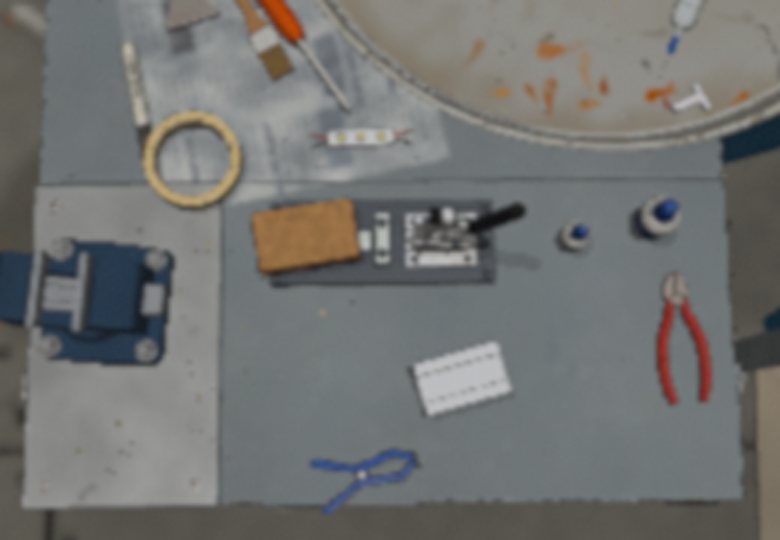

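View pics/s1.png

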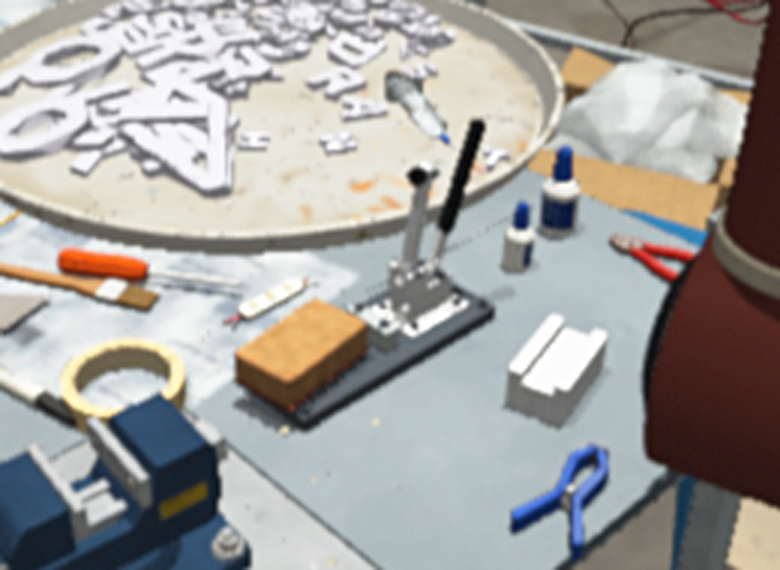

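The top view shows:
- Block at crop px (305,235), over the dark fixture plate (270–493, 205–285).
- Small bottle at (573,237), with the larger look-alike at (658,218).
- Shoe at (462,378), channel up.
- Cutters at (683,335).

I'll measure the outlines next.

```bash
cat >> h.py <<'E'
def rect(p,mask,z,near):
    cs,_=cv2.findContours(mask.astype(np.uint8),cv2.RETR_EXTERNAL,cv2.CHAIN_APPROX_NONE)
    out=[]
    for c in cs:
        if cv2.contourArea(c)<60: continue
        w=np.array([rayz(p,q[0],z)[:2] for q in c],np.float32)
        (cx,cy),(a,b),ang=cv2.minAreaRect(w*1000)
        box=cv2.boxPoints(((cx,cy),(a,b),ang));e=[box[1]-box[0],box[2]-box[1]];l=max(e,key=np.linalg.norm)
        out.append((abs(cx/1000-near[0])+abs(cy/1000-near[1]),[round(cx),round(cy)],[round(a),round(b)],round(float((np.degrees(np.arctan2(l[1],l[0])))%180),1)))
    return min(out) if out else None
def hsv(p): return cv2.cvtColor(p["image"],cv2.COLOR_RGB2HSV)
E
python3 - <<'E'
from h import *
p=snapshot("top");H=hsv(p).astype(int)
im=p["image"].astype(int)
print("block",rect(p,(H[...,1]>100)&(H[...,0]<20)&(H[...,2]>90),.05,(.557,.052)), H[209,302])
print("shoe",rect(p,(H[...,1]<30)&(H[...,2]>170),.038,(.421,-.097)),H[256,354])
print("plate",rect(p,(H[...,2]<85),.014,(.557,-.05)),H[223,335])
print("bottle",rect(p,(H[...,1]<40)&(H[...,2]>150),.035,(.558,-.21)))
for c in [(270,285),(493,285),(493,205)]: print(rayz(p,(200+c[0]/3,130+c[1]/3),.014).round(4))
s=observe();print(s["position"],s["time_s"])
for d in ([1,0,0],[0,1,0]):
    t=rot().inv().apply(d);print(np.arctan2(t[2],t[1]))
E
```

```text
block (0.0008457756042479572, [558, 52], [58, 97], 99.1) [ 16 137 154]
shoe (0.001518661499023452, [420, -96], [47, 80], 105.3) [110   4 192]
plate (0.07534329986572266, [530, -1], [34, 186], 90.6) [107  27  86]
bottle (0.2507881317138672, [421, -96], [49, 84], 105.4)
[0.5125 0.0886 0.014 ]
[ 0.5108 -0.1309  0.014 ]
[ 0.591  -0.1327  0.014 ]
[ 0.24212252 -0.57617503  0.23131971] 1.45
0.3978104138014443
-1.1729859132203784
```

carry_out(increments=[[[0,20,534,-457,-1.332],[0,20,534,-457,-1.332],[0,20,534,-457,-1.332],[0,20,534,-457,-1.332],[0,20,534,-457,-1.332],[0,20,534,-457,-1.332],[0,20,534,-457,-1.332],[0,20,534,-457,-1.332],[0,20,534,-457,-1.332],[0,20,534,-457,-1.332]]], newtons=30)

```text
time_s: 2.45
position: [0.4669, -0.1276, 0.2175]
ee_rot: [0.705, -0.057, 0.704, 0.057]
ft_force: [0.0, -0.3, 0.2]
finger_gap: 0.0853
```

```bash
cat > st.py <<'E'
from h import *
import sys
s=observe();print(s["time_s"],np.round(s["position"],4),"F",np.round(s["ft_force"],1),"gap",round(s["finger_gap"],4),"q6",np.round(s["q"][5],2))
M=rot().as_matrix();print("yaw z",np.degrees(np.arctan2(M[1,2],M[0,2])).round(1),"down",M[2,0].round(4))
for a in sys.argv[1:]:
    print(a,tool([float(v) for v in a.split(",")]).round(1))
E
python3 st.py .558,.052,.2 .558,.052,.018
```

```text
2.45 [ 0.4669 -0.1276  0.2175] F [ 0.  -0.3  0.2] gap 0.0853 q6 -0.58
yaw z 9.2 down -1.0
.558,.052,.2 [ 17.5 162.6 118.7]
.558,.052,.018 [199.5 162.8 118.5]
```

carry_out(increments=[[[0,20,163,119,0],[0,20,163,119,0],[0,20,163,119,0],[0,20,163,119,0],[0,20,163,119,0],[0,70,163,119,0],[0,110,163,119,0],[0,110,163,119,0]]])

```text
time_s: 3.25
position: [0.5529, 0.0502, 0.1004]
ee_rot: [0.7, -0.056, 0.709, 0.057]
ft_force: [-0.3, -1.4, 0.1]
finger_gap: 0.0856
```

```bash
python3 st.py .558,.052,.018
```

```text
3.25 [0.5529 0.0502 0.1004] F [-0.3 -1.4  0.1] gap 0.0856 q6 -0.2
yaw z 9.1 down -0.9999
.558,.052,.018 [82.3  0.7  6.4]
```

carry_out(increments=[[[0,50,0,0,0],[0,50,0,0,0]]])

```text
time_s: 3.45
position: [0.5543, 0.0499, 0.0531]
ee_rot: [0.702, -0.056, 0.708, 0.056]
ft_force: [-0.9, -0.4, -1.1]
finger_gap: 0.0856
```

```bash
python3 st.py .558,.052,.018
```

```text
3.45 [0.5543 0.0499 0.0531] F [-0.9 -0.4 -1.1] gap 0.0856 q6 -0.2
yaw z 9.1 down -1.0
.558,.052,.018 [35.1  1.4  4.3]
```

carry_out(increments=[[[0,33,0,3,0],[60,33,0,3,0],[255,33,0,3,0],[255,33,0,3,0],[255,33,0,3,0],[255,33,0,3,0]]])

```text
time_s: 4.05
position: [0.5626, 0.0506, 0.0266]
ee_rot: [0.706, -0.056, 0.704, 0.056]
ft_force: [-2.1, 0.1, 6.7]
finger_gap: 0.0572
```

```bash
python3 st.py .43,.10,.10 .43,.10,.005
```

```text
4.05 [0.5626 0.0506 0.0266] F [-2.1  0.1  6.7] gap 0.0572 q6 -0.2
yaw z 9.1 down -1.0
.43,.10,.10 [ -73.9   69.7 -122.8]
.43,.10,.005 [  21.1   69.7 -123.1]
```

carry_out(increments=[[[255,-45,0,0,0],[255,-60,0,0,0],[255,-60,35,-50,0],[255,-60,70,-100,0],[255,-60,70,-123,0],[255,-60,70,-123,0],[255,-20,70,-123,0],[255,0,70,-123,0]]])

```text
time_s: 4.85
position: [0.4281, 0.1004, 0.0229]
ee_rot: [0.705, -0.056, 0.705, 0.056]
ft_force: [-0.5, 0.3, -1.1]
finger_gap: 0.0575
```

```bash
python3 st.py .43,.10,.005
python3 - <<'E'
from h import *
p=snapshot("top");H=hsv(p).astype(int)
print("block",rect(p,(H[...,1]>100)&(H[...,0]<20)&(H[...,2]>90),.04,(.43,.1)))
save(p,"t2.png",(200,130,460,310),3)
E
```

```text
4.85 [0.4281 0.1004 0.0229] F [-0.5  0.3 -1.1] gap 0.0575 q6 -0.1
yaw z 9.1 down -1.0
.43,.10,.005 [17.9 -0.7  1.8]
block (0.08556661987304684, [380, 135], [205, 132], 1.4)
```

View pics/t2.png

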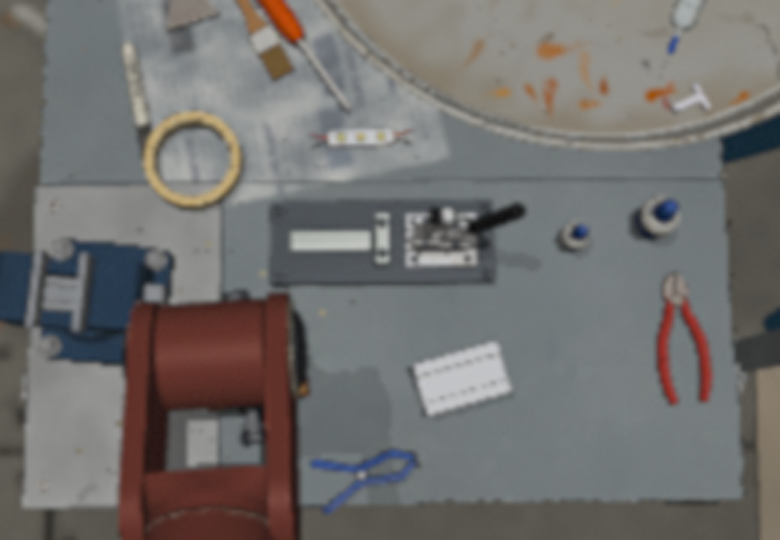

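The block is in the gripper, and the key is clear at (290–372, 240), parallel to world y. Next I lower the block and let go.

carry_out(increments=[[[255,14,0,0,0],[255,17,0,0,0],[255,17,0,0,0],[0,17,0,0,0],[0,16,0,0,0],[0,16,0,0,0],[0,-40,0,0,0],[0,-75,0,0,0],[0,-75,0,0,0]]])

```text
time_s: 5.8
position: [0.4334, 0.1008, 0.1064]
ee_rot: [0.71, -0.056, 0.7, 0.056]
ft_force: [1.6, -0.1, 0.1]
finger_gap: 0.0855
```

```bash
python3 st.py .42,-.09,.12 .558,-.210,.12
python3 - <<'E'
from h import *
p=snapshot("top");H=hsv(p).astype(int)
print("plate",rect(p,(H[...,2]<90),.014,(.557,-.02)))
print("key",rect(p,(H[...,2]>150)&(H[...,1]<60),.022,(.557,.031)))
for n in ("scene","top"):
    p=snapshot(n)
    for q in "fixture stop_face clamp_pivot nest handle_end block_center bottle_mid".split():
        print(q,[(round(d["score"],2),toW(p,d["point"]).round(3).tolist()) for d in spot_point(p,q)[:2]])
E
```

```text
5.8 [0.4334 0.1008 0.1064] F [ 1.6 -0.1  0.1] gap 0.0855 q6 -0.1
yaw z 9.1 down -0.9999
.42,-.09,.12 [ -13.9 -186.3  -43.3]
.558,-.210,.12 [ -12.1 -326.6   73.9]
plate (0.12088418579101555, [568, -130], [58, 68], 96.8)
key (0.00047786331176748187, [557, 31], [74, 15], 89.6)
fixture [(0.7, [0.554, -0.015, 0.001])]
stop_face [(0.77, [0.554, -0.008, 0.026])]
clamp_pivot []
nest [(0.67, [0.554, 0.028, 0.035])]
handle_end [(0.67, [0.559, -0.134, 0.168])]
block_center [(0.73, [0.43, 0.108, 0.017])]
bottle_mid [(0.84, [0.574, -0.289, 0.05]), (0.72, [0.56, -0.212, 0.038])]
fixture []
stop_face [(0.55, [0.556, -0.015, 0.022])]
clamp_pivot [(0.62, [0.562, -0.064, 0.067])]
nest [(0.7, [0.499, 0.267, 0.047]), (0.64, [0.556, 0.029, 0.034])]
handle_end [(0.5, [0.556, -0.135, 0.172])]
block_center [(0.62, [0.427, 0.101, 0.018])]
bottle_mid [(0.68, [0.575, -0.293, 0.048]), (0.62, [0.558, -0.213, 0.034])]
```

carry_out(increments=[[[0,-15,-305,-62,0.159],[0,-15,-305,-62,0.159],[0,-15,-305,-62,0.159],[0,-15,-305,-62,0.159],[0,-15,-305,-62,0.159],[0,-15,-305,-62,0.159],[0,-15,-305,-62,0.159],[0,-15,-328,74,0.159],[0,-15,-328,74,0.159],[0,-15,-328,74,0.159]]])

```text
time_s: 7.65
position: [0.5556, -0.2113, 0.114]
ee_rot: [0.707, 0.0, 0.707, 0.0]
ft_force: [0.0, -0.9, 0.4]
finger_gap: 0.0853
```

```bash
python3 st.py .558,-.211,.012
```

```text
7.65 [ 0.5556 -0.2113  0.114 ] F [ 0.  -0.9  0.4] gap 0.0853 q6 -0.49
yaw z -0.0 down -1.0
.558,-.211,.012 [102.    0.3   2.3]
```

carry_out(increments=[[[0,50,0,1,0],[0,98,0,1,0],[0,98,0,1,0],[255,98,0,1,0],[255,98,0,1,0],[255,98,0,1,0],[255,98,0,1,0],[255,98,0,1,0]]], newtons=20)

```text
time_s: 8.45
position: [0.5561, -0.2127, 0.019]
ee_rot: [0.709, -0.001, 0.706, -0.001]
ft_force: [-0.7, 0.1, 5.9]
finger_gap: 0.0258
```

```bash
python3 st.py .40,-.24,.05
```

```text
8.45 [ 0.5561 -0.2127  0.019 ] F [-0.7  0.1  5.9] gap 0.0258 q6 -0.49
yaw z -0.0 down -1.0
.40,-.24,.05 [ -31.6  -27.4 -156. ]
```

carry_out(increments=[[[255,-30,0,0,0],[255,-30,0,0,0],[255,-30,-10,-50,0],[255,-30,-20,-100,0],[255,-30,-28,-150,0],[255,-30,-28,-156,0],[255,-30,-28,-156,0],[255,-10,-28,-156,0],[255,-8,-28,-156,0],[255,-8,-28,-156,0]]])

```text
time_s: 9.45
position: [0.3991, -0.2394, 0.0238]
ee_rot: [0.707, -0.0, 0.707, 0.001]
ft_force: [-0.2, -0.1, -0.8]
finger_gap: 0.0258
```

```bash
python3 st.py
```

```text
9.45 [ 0.3991 -0.2394  0.0238] F [-0.2 -0.1 -0.8] gap 0.0258 q6 -0.7
yaw z 0.1 down -1.0
```

carry_out(increments=[[[255,4,0,0,0],[255,5,0,0,0],[255,5,0,0,0],[0,5,0,0,0],[0,5,0,0,0],[0,5,0,0,0],[0,-40,0,0,0],[0,-85,0,0,0],[0,-85,0,0,0]]])

```text
time_s: 10.35
position: [0.4022, -0.2429, 0.1165]
ee_rot: [0.711, -0.003, 0.703, -0.003]
ft_force: [0.7, -0.9, -0.0]
finger_gap: 0.0851
```

```bash
python3 - <<'E'
from h import *
p=snapshot("scene")
print([(round(d["score"],2),toW(p,d["point"]).round(3).tolist()) for d in spot_point(p,"bottle_mid")[:3]])
save(p,"s2.png",(230,130,450,290),3)
# shoe grasp point: end A = +y end or -y end, 12 mm in from the face, on the axis
c=np.array([.4205,-.096]);u=np.array([np.cos(np.radians(105.35)),np.sin(np.radians(105.35))])
for e in(1,-1): print(e,c+e*.031*u)
E
python3 st.py .412,-.066,.1 .4287,-.1259,.1
```

```text
[(0.74, [0.575, -0.291, 0.047]), (0.55, [0.398, -0.233, 0.037])]
1 [ 0.41229384 -0.06610587]
-1 [ 0.42870616 -0.12589413]
10.45 [ 0.3993 -0.2405  0.1108] F [-0.4  0.2 -0. ] gap 0.0854 q6 -0.7
yaw z -0.0 down -1.0
.412,-.066,.1 [ 10.4 174.5  12.7]
.4287,-.1259,.1 [ 10.6 114.6  29.4]
```

View pics/s2.png

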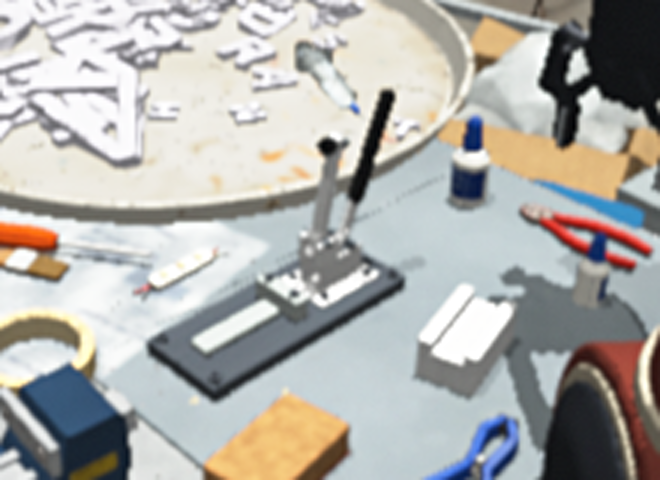

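carry_out(increments=[[[0,10,114,29,-0.268],[0,10,114,29,-0.268],[0,10,114,29,-0.268],[0,10,114,29,-0.268],[0,50,114,29,-0.268],[0,100,114,29,-0.268],[0,106,114,29,-0.268],[0,106,114,29,-0.268],[0,106,114,29,-0.268]]])

```text
time_s: 11.35
position: [0.4285, -0.1268, 0.0047]
ee_rot: [0.701, -0.095, 0.7, 0.094]
ft_force: [0.3, -0.2, 1.0]
finger_gap: 0.0853
```

```bash
python3 st.py .4287,-.1259,-.002
```

```text
11.35 [ 0.4285 -0.1268  0.0047] F [ 0.3 -0.2  1. ] gap 0.0853 q6 -0.72
yaw z 15.3 down -1.0
.4287,-.1259,-.002 [6.7 0.8 0.4]
```

carry_out(increments=[[[0,5,0,0,0],[255,5,0,0,0],[255,5,0,0,0],[255,5,0,0,0],[255,5,0,0,0],[255,-20,0,0,0],[255,-60,0,0,0],[255,-100,0,0,0],[255,-100,0,0,0],[255,-100,0,0,0]]], newtons=20)

```text
time_s: 12.35
position: [0.4275, -0.1258, 0.1033]
ee_rot: [0.701, -0.095, 0.7, 0.094]
ft_force: [-0.5, 0.7, -4.1]
finger_gap: 0.05
```

```bash
python3 - <<'E'
from h import *
p=snapshot("scene");save(p,"s3.png",(300,120,460,290),3.5)
E
python3 st.py
```

```text
12.4 [ 0.4264 -0.1252  0.1017] F [-0.3  0.  -3.9] gap 0.0497 q6 -0.72
yaw z 15.4 down -1.0
```

View pics/s3.png

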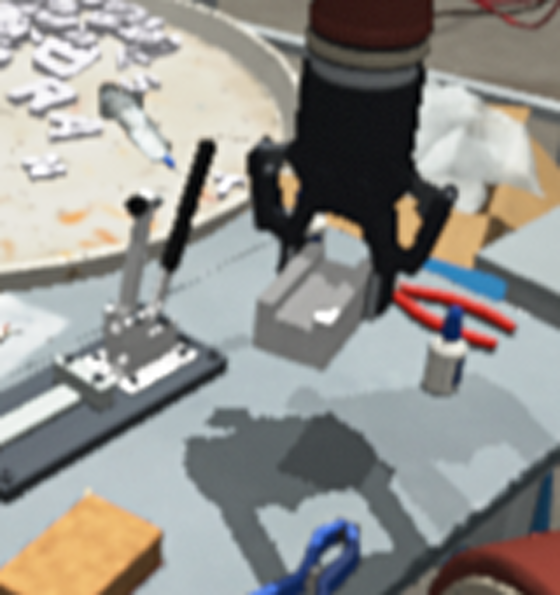

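```bash
cat >> h.py <<'E'
def shoepts(g,yaw,phi,s=1,along=.031,zc=-.004):
    # grip point g; s=-1: far end B toward -axis; phi=tilt of B down. returns B-end corners (top L/R, bottom L/R)
    u=np.array([np.cos(yaw),np.sin(yaw),0])*s;v=np.array([-u[1],u[0],0]);k=np.array([0,0,1.])
    ud=u*np.cos(phi)-k*np.sin(phi);n=k*np.cos(phi)+u*np.sin(phi)
    o=g+ud*along+n*zc
    return [o+ud*.042+n*a+v*b for a in(.019,-.019) for b in(-.025,.025)]
E
python3 - <<'E'
from h import *
p=snapshot("scene");s=observe();g=np.array(s["position"])+[0,0,.0255]
for ph in range(0,91,15):
    P=[((px(p,w)-[300,120])*3.5).round().astype(int).tolist() for w in shoepts(g,np.radians(105.35),np.radians(ph))]
    print(ph,P)
print(s["torque"])
E
```

```text
0 [[258, 298], [333, 322], [253, 348], [326, 373]]
15 [[254, 325], [328, 349], [256, 364], [328, 389]]
30 [[254, 347], [327, 372], [263, 374], [333, 398]]
45 [[258, 363], [329, 387], [271, 375], [341, 400]]
60 [[264, 371], [335, 396], [282, 370], [350, 393]]
75 [[273, 372], [342, 397], [294, 358], [361, 381]]
90 [[283, 367], [352, 390], [305, 340], [372, 362]]
[-0.0978214  -0.00755235 -0.01193721]
```

The shoe is held level, with tilt ≈ 0 and a wrist moment of 0.098 N m, so the pads' friction carries its weight. I'll try vertical jolts to make it pivot down between the pads.

carry_out(increments=[[[255,-50,0,0,0],[255,-70,0,0,0],[255,-20,0,0,0],[255,-70,0,0,0],[255,-20,0,0,0],[255,-70,0,0,0],[255,-20,0,0,0],[255,-70,0,0,0],[255,-70,0,0,0]]])

```text
time_s: 13.35
position: [0.4244, -0.1242, 0.1683]
ee_rot: [0.698, -0.093, 0.703, 0.096]
ft_force: [2.1, -1.3, 0.6]
finger_gap: 0.0496
```

```bash
python3 - <<'E'
from h import *
p=snapshot("scene");save(p,"s4.png",(300,80,460,250),3.5)
s=observe();g=np.array(s["position"])+[0,0,.0255]
for ph in range(0,91,15):
    P=[((px(p,w)-[300,80])*3.5).round().astype(int).tolist() for w in shoepts(g,np.radians(105.35),np.radians(ph))]
    print(ph,P)
print(s["torque"])
E
python3 st.py
```

```text
0 [[267, 338], [345, 361], [261, 393], [338, 416]]
15 [[263, 367], [341, 391], [265, 412], [340, 435]]
30 [[263, 392], [339, 415], [271, 423], [345, 447]]
45 [[266, 410], [341, 434], [280, 427], [353, 450]]
60 [[273, 421], [347, 444], [291, 423], [363, 445]]
75 [[282, 424], [354, 447], [303, 412], [373, 433]]
90 [[292, 419], [364, 442], [315, 394], [385, 416]]
[-0.13377445 -0.12961047 -0.04085993]
13.4 [ 0.4268 -0.1254  0.171 ] F [ 1.2  0.2 -0.8] gap 0.0497 q6 -0.72
yaw z 15.4 down -1.0
```

View pics/s4.png

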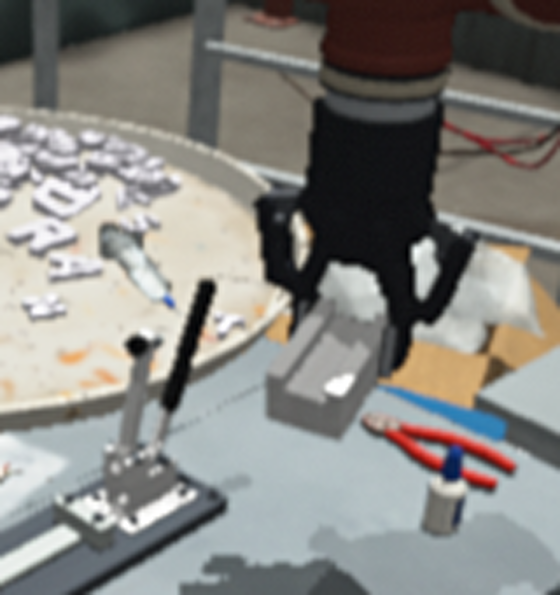

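The shoe has slipped only about 8°; its front corner is at (270,405). I'll set it down and grip just a small patch at its upper end corner, where the pads resist turning less and gravity pulls harder.

carry_out(increments=[[[255,50,0,0,0],[255,100,0,0,0],[255,150,0,0,0],[255,167,0,0,0],[255,168,0,0,0],[0,168,0,0,0],[0,168,0,0,0],[0,150,-13,0,0],[0,149,-13,0,0],[0,149,-13,0,0]]])

```text
time_s: 14.4
position: [0.4325, -0.139, 0.026]
ee_rot: [0.702, -0.095, 0.699, 0.094]
ft_force: [-0.8, 1.0, -0.4]
finger_gap: 0.0854
```

```bash
python3 st.py
python3 - <<'E'
from h import *
p=snapshot("top");H=hsv(p).astype(int)
print("shoe",rect(p,(H[...,1]<30)&(H[...,2]>140),.038,(.421,-.097)))
E
```

```text
14.4 [ 0.4325 -0.139   0.026 ] F [-0.8  1.  -0.4] gap 0.0854 q6 -0.74
yaw z 15.3 down -1.0
shoe (0.25902729415893555, [555, 28], [76, 15], 89.6)
```

carry_out(increments=[[[0,10,0,0,0],[255,10,0,0,0],[255,10,0,0,0],[255,10,0,0,0],[255,10,0,0,0],[255,-30,5,0,0],[255,-60,15,0,0],[255,-90,30,0,0],[255,-90,30,0,0],[255,-90,30,0,0]]])

```text
time_s: 15.45
position: [0.4229, -0.1094, 0.1139]
ee_rot: [0.701, -0.095, 0.701, 0.094]
ft_force: [-0.1, -1.0, -3.1]
finger_gap: 0.0496
```

```bash
python3 - <<'E'
from h import *
p=snapshot("scene");save(p,"s5.png",(300,120,460,290),3.5)
E
python3 st.py
```

```text
15.5 [ 0.4221 -0.1092  0.1127] F [ 1. -0. -4.] gap 0.0493 q6 -0.69
yaw z 15.4 down -1.0
```

View pics/s5.png

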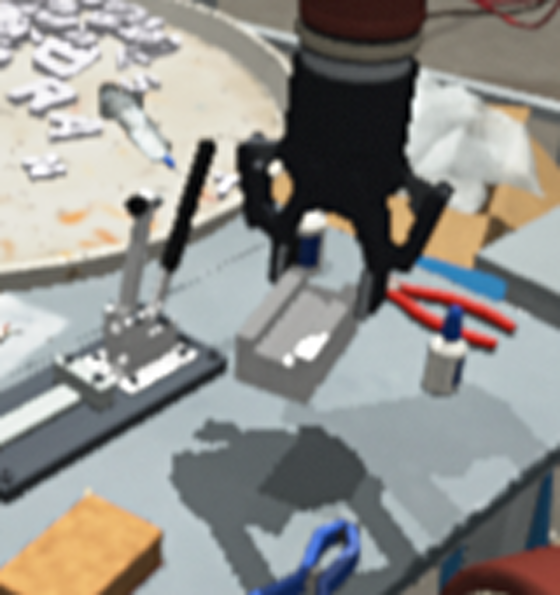

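The shoe now tilts a little: its front face has shortened to about 35 px, around 15–20°. More jolts.

carry_out(increments=[[[255,-50,0,0,0],[255,-70,0,0,0],[255,-20,0,0,0],[255,-70,0,0,0],[255,-20,0,0,0],[255,-70,0,0,0],[255,-20,0,0,0],[255,-70,0,0,0],[255,-70,0,0,0],[255,-70,0,0,0]]])

```text
time_s: 16.5
position: [0.423, -0.1098, 0.1831]
ee_rot: [0.701, -0.094, 0.701, 0.094]
ft_force: [-0.5, -0.3, -2.6]
finger_gap: 0.0496
```

```bash
python3 - <<'E'
from h import *
p=snapshot("scene");save(p,"s6.png",(300,80,460,250),3.5)
s=observe();g=np.array(s["position"])+[0,0,.0255]
for ph in range(0,91,15):
    P=[((px(p,w)-[300,80])*3.5).round().astype(int).tolist() for w in shoepts(g,np.radians(105.35),np.radians(ph),1,.043,-.019)]
    print(ph,P)
im=p["image"][80:250,300:460];gray=cv2.cvtColor(im,cv2.COLOR_RGB2GRAY)
np.save("g.npy",gray)
print(s["torque"],s["ft_force"],s["position"])
E
python3 st.py
```

```text
0 [[245, 360], [325, 384], [240, 416], [318, 440]]
15 [[244, 391], [323, 415], [246, 435], [322, 460]]
30 [[247, 414], [324, 438], [256, 444], [331, 469]]
45 [[255, 428], [330, 452], [269, 444], [342, 468]]
60 [[265, 433], [339, 457], [284, 435], [355, 458]]
75 [[277, 430], [350, 453], [299, 417], [369, 439]]
90 [[291, 418], [362, 441], [314, 393], [383, 415]]
[-0.05479646 -0.0425619  -0.00233687] [-0.18050911 -0.70933986 -2.76702614] [ 0.42348404 -0.10991459  0.18392403]
16.55 [ 0.4235 -0.1099  0.1839] F [-0.2 -0.7 -2.8] gap 0.0498 q6 -0.69
yaw z 15.3 down -1.0
```

View pics/s6.png

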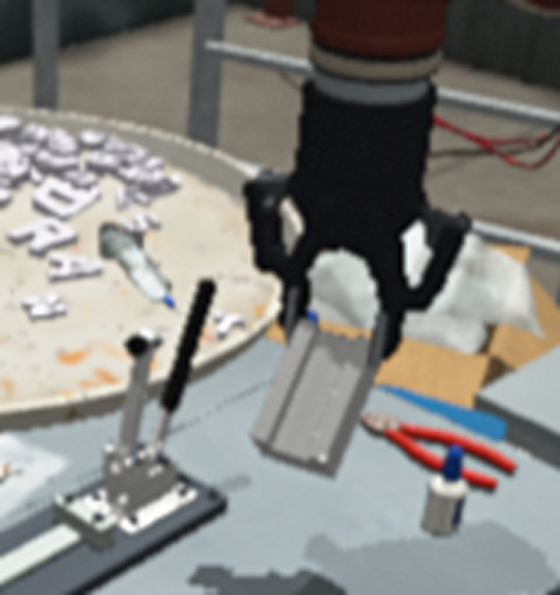

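Tilt is now about 45–50°; the front corners are at (253,438) and (335,470). Another round of jolts.

carry_out(increments=[[[255,50,0,0,0],[255,0,0,0,0],[255,50,0,0,0],[255,0,0,0,0],[255,50,0,0,0],[255,0,0,0,0],[255,50,0,0,0],[255,0,0,0,0],[255,0,0,0,0],[255,0,0,0,0]]])

```text
time_s: 17.55
position: [0.4247, -0.1103, 0.1858]
ee_rot: [0.702, -0.095, 0.699, 0.094]
ft_force: [0.5, -0.2, -2.2]
finger_gap: 0.0492
```

```bash
python3 - <<'E'
from h import *
p=snapshot("scene");save(p,"s7.png",(300,80,460,250),3.5)
s=observe();g=np.array(s["position"])+[0,0,.0255]
for ph in range(45,91,15):
    P=[((px(p,w)-[300,80])*3.5).round().astype(int).tolist() for w in shoepts(g,np.radians(105.35),np.radians(ph),1,.043,-.019)]
    print(ph,P)
# lowest bright-grey shoe pixels in columns of the crop
print(s["torque"],s["ft_force"],s["position"])
E
python3 st.py
```

```text
45 [[254, 424], [329, 448], [268, 440], [341, 464]]
60 [[264, 429], [338, 453], [283, 431], [354, 454]]
75 [[276, 426], [349, 449], [298, 414], [368, 435]]
90 [[290, 415], [361, 437], [313, 390], [383, 411]]
[-0.0045592 -0.0318446  0.0432121] [-0.30221755 -0.47472594 -2.42832668] [ 0.42480618 -0.11029053  0.18613671]
17.6 [ 0.4248 -0.1103  0.1861] F [-0.3 -0.5 -2.4] gap 0.0491 q6 -0.69
yaw z 15.3 down -1.0
```

View pics/s7.png

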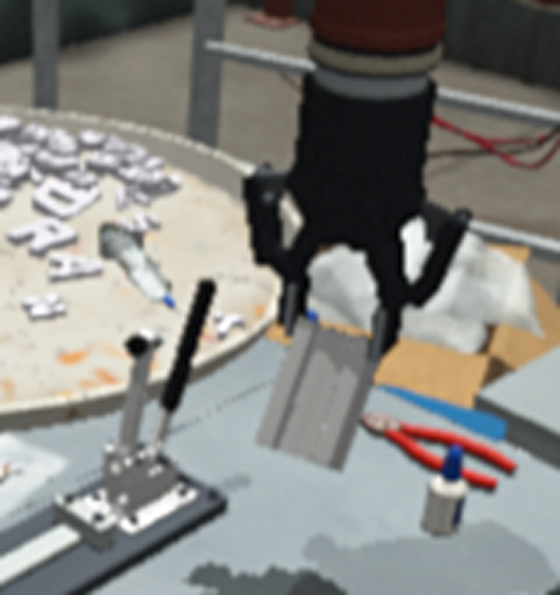

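Tilt is about 62° and the wrist moment is close to zero, so the shoe hangs near equilibrium. I'll lower the end's edge onto the bench and drag it upright.

carry_out(increments=[[[255,45,-20,0,0],[255,90,-30,0,0],[255,112,-30,0,0],[255,117,-25,0,0],[255,118,-15,0,0],[255,118,-5,0,0],[255,120,5,0,0],[255,124,14,0,0],[255,127,18,0,0],[255,128,18,0,0]]])

```text
time_s: 18.6
position: [0.4237, -0.0959, 0.0662]
ee_rot: [0.703, -0.098, 0.699, 0.092]
ft_force: [-17.4, -0.3, 43.7]
finger_gap: 0.0492
```

```bash
python3 - <<'E'
from h import *
p=snapshot("scene");save(p,"s8.png",(300,120,460,290),3.5)
E
python3 st.py
```

```text
18.65 [ 0.4237 -0.096   0.0663] F [-16.1   0.3  38.7] gap 0.0491 q6 -0.66
yaw z 15.4 down -0.9999
```

View pics/s8.png

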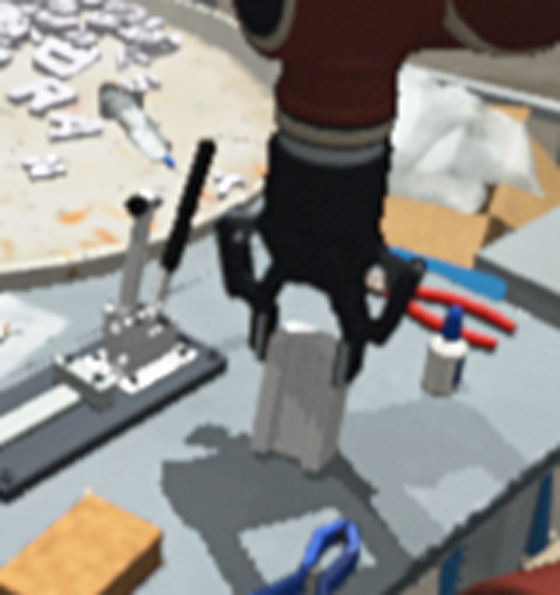

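The shoe is nearly standing on its end, with its base near (290,460), but I'm pressing with about 40 N. I'll ease off and release.

carry_out(increments=[[[255,-4,0,0,0],[255,-6,0,0,0],[255,-6,0,0,0]]])

```text
time_s: 18.95
position: [0.4227, -0.094, 0.0664]
ee_rot: [0.704, -0.096, 0.698, 0.093]
ft_force: [0.5, -1.7, 11.4]
finger_gap: 0.0493
```

```bash
python3 st.py
```

```text
18.95 [ 0.4227 -0.094   0.0664] F [ 0.5 -1.7 11.4] gap 0.0493 q6 -0.66
yaw z 15.4 down -0.9999
```

carry_out(increments=[[[255,-1,0,0,0],[0,-1,0,0,0],[0,-1,0,0,0],[0,-1,0,0,0],[0,-45,0,0,0],[0,-65,-40,0,0],[0,-65,-90,0,0],[0,-65,-130,0,0],[0,-65,-130,0,0]]])

```text
time_s: 19.85
position: [0.4532, -0.221, 0.1272]
ee_rot: [0.701, -0.093, 0.701, 0.093]
ft_force: [0.5, 0.9, -0.6]
finger_gap: 0.0856
```

```bash
python3 - <<'E'
from h import *
p=snapshot("top");H=hsv(p).astype(int)
for t in (140,120,160): print("shoe",rect(p,(H[...,1]<30)&(H[...,2]>t),.084,(.415,-.1)))
a=p["image"][130:310,200:460]
q=snapshot("scene")
b=q["image"][120:290,300:460]
im=np.zeros((340,580+0,3),np.uint8)
A=cv2.resize(p["image"][200:300,300:420],None,fx=3,fy=3);B=cv2.resize(b,None,fx=2,fy=2)
im=np.zeros((340,360+320,3),np.uint8);im[:300,:360]=A;im[:340,360:]=B
cv2.imwrite("pics/c9.png",im[:,:,::-1])
E
python3 st.py
```

```text
shoe (0.028092552185058614, [429, -86], [32, 37], 103.6)
shoe (0.03993048858642577, [393, -118], [33, 52], 148.9)
shoe (0.03638740539550783, [436, -85], [29, 33], 134.5)
19.95 [ 0.452  -0.2175  0.1261] F [-0.2  0.9  0.3] gap 0.0857 q6 -0.86
yaw z 15.3 down -1.0
```

View pics/c9.png

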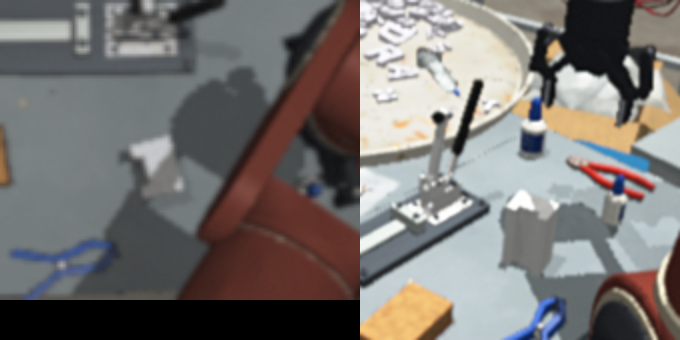

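Run:
```python
from h import *
p=snapshot("top")
print(rayz(p,(300+157/3,200+168/3),.084).round(4))
for c in [(130,152),(170,137),(185,190),(147,197)]: print(rayz(p,(300+c[0]/3,200+c[1]/3),.084).round(4))
g=p["image"][235:275,335:368].astype(int).mean(2).astype(int)
print(g[::2,::1])
for n in ("scene","top"):
    p=snapshot(n)
    print([(round(d["score"],2),toW(p,d["point"]).round(3).tolist()) for d in spot_point(p,"shoe_center")[:2]])
```

```text
[ 0.4172 -0.0898  0.084 ]
[ 0.4319 -0.0653  0.084 ]
[ 0.4453 -0.1022  0.084 ]
[ 0.3971 -0.1149  0.084 ]
[ 0.391  -0.0802  0.084 ]
[[123 121 121 121 120 121 121 121 121 121 121 120 120 121 120 121 120 119
  120 121 122 122 120 109  90  77  74  72  73  73  72  73  73]
 [122 122 120 121 121 121 120 120 121 121 119 119 120 120 120 120 120 120
  121 121 121 118 106  88  75  72  73  73  73  74  74  73  73]
 [123 122 122 121 122 122 122 121 121 122 120 120 120 120 120 121 121 122
  122 122 120 103  80  73  74  73  72  73  73  73  73  75  73]
 [123 123 123 123 122 122 122 122 122 121 120 120 120 120 121 121 121 122
  122 120 110  89  74  73  73  72  73  72  72  73  74  74  73]
 [123 123 123 123 122 122 122 123 123 123 122 122 122 122 121 121 122 121
  122 118 101  79  72  72  74  73  74  73  74  73  74  74  74]
 [123 122 122 122 123 123 123 123 123 122 122 121 121 121 120 122 128 132
  137 151 159 136  91  72  73  73  74  74  73  74  73  74  73]
 [123 123 123 122 123 122 123 122 126 132 133 137 157 173 177 180 188 196
  197 200 195 167 112  78  72  74  75  74  74  74  73  72  74]
 [123 122 1
[... 1134 characters left out ...]
  87 103 104 101 104 105
  104 103 104 107 106 105 106 106 106 106 110 116 121 122 122]
 [121 121 120 120 116  99  78  71  71  73  73  72  71  83  94  99 105 105
  106 106 105 105 107 108 109 109 110 113 117 119 121 122 119]
 [120 121 120 108  90  75  72  72  72  72  72  72  74  83  91 100 108 109
  108 109 112 115 119 121 121 121 121 122 122 122 122 119 101]
 [119 115 103  85  73  71  72  72  71  71  72  71  71  73  72  75  85  95
  107 118 121 122 122 122 121 122 122 122 123 123 119 101  68]
 [115  99  78  71  72  71  72  72  72  72  72  71  72  73  73  72  72  72
   76  86  96 106 118 121 122 122 122 122 122 118  99  66  39]]
[(0.77, [0.42, -0.081, 0.041])]
[(0.77, [0.42, -0.091, 0.041])]
```

The top view shows the shoe standing upright at about (0.418,-0.089), with its channel facing +y. I'll tip it over toward +y with shut fingers, pushing near its top.

carry_out(increments=[[[255,10,0,2,0],[255,50,40,2,0],[255,64,75,2,0],[255,64,89,2,0],[255,64,89,2,0],[255,64,104,2,0],[255,64,114,2,0],[255,64,124,2,0],[255,64,132,2,0],[255,64,136,2,0]]])

```text
time_s: 21.2
position: [0.4183, -0.0849, 0.0631]
ee_rot: [0.701, -0.095, 0.701, 0.095]
ft_force: [-0.4, -0.2, -1.0]
finger_gap: -0.0003
```

```bash
python3 st.py
python3 - <<'E'
from h import *
p=snapshot("scene")
print([(round(d["score"],2),toW(p,d["point"]).round(3).tolist()) for d in spot_point(p,"shoe_center")[:2]],[(round(d["score"],2),toW(p,d["point"]).round(3).tolist()) for d in search_frame(p,"shoe_center")[:2]])
E
```

```text
21.2 [ 0.4183 -0.0849  0.0631] F [-0.4 -0.2 -1. ] gap -0.0003 q6 -0.64
yaw z 15.4 down -1.0
[(0.88, [0.414, -0.053, 0.044])] [(0.61, [0.402, -0.038, 0.068])]
```

The push made the shoe slide upright instead of tipping, so bench friction is low. I'll grip it standing, carry it back for a clear run, and then strike it faster and higher.

carry_out(increments=[[[255,0,-5,0,0],[0,-45,-5,0,0],[0,-45,5,0,0],[0,-45,30,0,0],[0,-45,30,0,0],[0,-5,30,0,0],[0,10,30,0,0],[255,10,30,0,0],[255,10,30,0,0],[255,10,30,0,0]]], newtons=30)

```text
time_s: 22.35
position: [0.4117, -0.0574, 0.0544]
ee_rot: [0.702, -0.095, 0.7, 0.094]
ft_force: [0.1, 0.4, -0.4]
finger_gap: 0.0436
```

carry_out(increments=[[[255,0,0,0,0],[255,-6,0,0,0],[255,-6,0,0,0],[255,-6,-40,0,0],[255,-6,-80,0,0],[255,-6,-90,0,0],[255,-6,-90,0,0],[255,-2,-90,0,0]]])

```text
time_s: 23.15
position: [0.4345, -0.1431, 0.0553]
ee_rot: [0.701, -0.094, 0.701, 0.094]
ft_force: [0.0, -0.3, 0.7]
finger_gap: -0.0003
```

```bash
python3 st.py
python3 - <<'E'
from h import *
for n in ("scene","top"):
    p=snapshot(n)
    print([(round(d["score"],2),toW(p,d["point"]).round(3).tolist()) for d in spot_point(p,"shoe_center")[:2]],[(round(d["score"],2),toW(p,d["point"]).round(3).tolist()) for d in search_frame(p,"shoe_center")[:2]])
E
```

```text
23.15 [ 0.4345 -0.1431  0.0553] F [ 0.  -0.3  0.7] gap -0.0003 q6 -0.75
yaw z 15.3 down -1.0
[(0.84, [0.404, -0.022, 0.017]), (0.61, [0.638, 0.173, 0.002])] [(0.89, [0.394, -0.008, 0.037])]
[(0.67, [0.402, -0.029, 0.017])] [(0.6, [0.405, -0.029, 0.04]), (0.45, [0.457, -0.312, 0.007])]
```

The shoe had actually tipped: the networks put its centre at z ≈ 0.017, lying down. I'll measure its pose.

```bash
python3 - <<'E'
from h import *
p=snapshot("top");H=hsv(p).astype(int)
for t in (140,160,175): print("shoe",rect(p,(H[...,1]<35)&(H[...,2]>t),.038,(.403,-.027)))
c=px(p,[.403,-.027,.038]).astype(int);print(c)
print(p["image"][c[1]-13:c[1]+14:1,c[0]-18:c[0]+19:2].astype(int).mean(2).astype(int))
E
python3 st.py .403,-.027,.1
```

```text
shoe (0.014454303741455128, [400, -15], [50, 59], 105.4)
shoe (0.014172927856445321, [400, -16], [49, 56], 104.8)
shoe (0.015069053649902391, [400, -15], [47, 53], 105.4)
[329 261]
[[124 125 125 125 125 124 124 124 124 123 122 103  72  72  71  71  72  72
   73]
 [124 126 126 126 125 124 125 124 124 122 123  99  72  71  76  81  73  71
   72]
 [126 125 127 126 125 125 125 124 124 124 120  88  73  79  92 107  78  72
   72]
 [125 126 126 125 125 125 124 125 123 123 120 106  88 101 109 115  78  71
   72]
 [126 125 125 126 126 125 125 124 122 132 138 156 113 114 115 115  75  70
   72]
 [126 125 126 125 125 124 122 130 136 165 176 165 118 117 117 117  80  70
   70]
 [126 125 125 125 122 129 134 157 175 190 192 145 118 119 118 119  91  69
   70]
 [125 125 123 127 131 153 174 186 195 197 193 131 117 119 119 119  99  70
   67]
 [125 125 133 146 171 183 194 196 196 196 184 127 118 116 116 119 102  68
   61]
 [124 126 169 180 193 195 197 196 197 194 155 122 116 109 109 116 107  69
   55]
 [123 122 188 195 197 197 196 194 196 193 133 118 113 103 113 122 112  71
   49]
 [123 118 191 196 196 194 19
[... 694 characters left out ...]
   65]
 [122 122 120 177 196 195 196 170 122 116 116 118 162 188 163 136  70  63
   64]
 [122 122 121 167 197 193 193 143 117 118 117 121 151 145 125  88  58  64
   64]
 [121 122 118 157 196 195 190 128 118 115 111 109 124 110 106  69  61  65
   63]
 [121 121 117 148 197 197 177 119 115  94  97 101 108 110 108  62  65  65
   64]
 [120 121 117 127 194 192 161  97  89  70  98 106 112 116 103  60  70  67
   66]
 [120 120 117 109 182 159 116  70  63  66 109 114 116 117  93  63  72  70
   67]
 [121 120 119 112 146 107  72  60  62  73 115 117 117 116  78  72  75  73
   70]]
23.5 [ 0.4343 -0.1429  0.0551] F [ 0.9  0.1 -0.2] gap -0.0003 q6 -0.75
yaw z 15.4 down -1.0
.403,-.027,.1 [-44.9 120.1   0.6]
```

The flat face is up (no channel lines), centred at (0.403,-0.027) with its axis at 105.4°. I'll grip it at the middle and lift.

carry_out(increments=[[[0,-45,0,1,0],[0,-45,45,1,0],[0,-45,90,1,0],[0,-45,120,1,0],[0,-45,120,1,0],[0,0,120,1,0],[0,44,120,1,0],[0,48,120,1,0],[0,48,120,1,0]]], newtons=50)

```text
time_s: 24.4
position: [0.4028, -0.0276, 0.0066]
ee_rot: [0.7, -0.094, 0.702, 0.095]
ft_force: [0.1, -0.7, 0.7]
finger_gap: 0.0854
```

```bash
python3 st.py .403,-.027,.007
```

```text
24.4 [ 0.4028 -0.0276  0.0066] F [ 0.1 -0.7  0.7] gap 0.0854 q6 -0.52
yaw z 15.3 down -1.0
.403,-.027,.007 [-0.4  0.5  0.4]
```

carry_out(increments=[[[255,0,0,0,0],[255,0,0,0,0],[255,0,0,0,0],[255,0,0,0,0],[255,-45,0,0,0],[255,-80,0,0,0.1],[255,-80,0,0,0.275],[255,-80,0,0,0.275],[255,-80,0,0,0.275]]])

```text
time_s: 25.3
position: [0.4028, -0.0273, 0.0865]
ee_rot: [0.707, 0.002, 0.708, -0.002]
ft_force: [-1.1, 0.7, -3.2]
finger_gap: 0.0494
```

```bash
python3 st.py .557,.035,.088
python3 - <<'E'
from h import *
for n in ("scene","top"):
    p=snapshot(n)
    print([(round(d["score"],2),toW(p,d["point"]).round(3).tolist()) for d in spot_point(p,"shoe_center")[:1]])
    H=hsv(p).astype(int)
    if n=="top":
        for t in (120,140,160): print("shoe",rect(p,(H[...,1]<35)&(H[...,2]>t),.118,(.403,-.027)))
E
```

```text
25.3 [ 0.4028 -0.0273  0.0865] F [-1.1  0.7 -3.2] gap 0.0494 q6 -0.25
yaw z -0.3 down -1.0
.557,.035,.088 [ -1.6  63.1 153.9]
[(0.94, [0.404, -0.022, 0.094])]
[]
shoe (0.2865038604736328, [451, 211], [285, 174], 0.1)
shoe (0.19042730712890626, [542, 25], [70, 14], 89.6)
shoe (0.1890582084655762, [540, 25], [65, 11], 89.6)
```

carry_out(increments=[[[255,-5,40,20,0],[255,-5,64,60,0],[255,-5,64,110,0],[255,-5,64,154,0],[255,-5,64,154,0],[255,-5,64,154,0],[255,40,64,154,0],[255,44,64,154,0],[255,44,64,154,0]]])

```text
time_s: 26.4
position: [0.5553, 0.0355, 0.0413]
ee_rot: [0.705, 0.003, 0.709, -0.002]
ft_force: [0.5, -1.0, -2.2]
finger_gap: 0.0488
```

```bash
python3 st.py .557,.036,.02
python3 - <<'E'
from h import *
for n in ("scene","top"):
    p=snapshot(n)
    print([(q,round(d["score"],2),toW(p,d["point"]).round(3).tolist()) for q in("shoe_center","nest","stop_face","fixture") for d in spot_point(p,q)[:1]])
E
```

```text
26.4 [0.5553 0.0355 0.0413] F [ 0.5 -1.  -2.2] gap 0.0488 q6 -0.06
yaw z -0.4 down -1.0
.557,.036,.02 [21.3  0.5  1.8]
[('shoe_center', 0.86, [0.556, 0.041, 0.054]), ('nest', 0.98, [0.55, 0.03, 0.032]), ('stop_face', 0.81, [0.557, -0.008, 0.025]), ('fixture', 0.86, [0.553, -0.013, 0.002])]
[('shoe_center', 0.22, [0.457, -0.316, -0.003]), ('nest', 0.81, [0.56, 0.031, 0.032]), ('stop_face', 0.72, [0.553, -0.011, 0.027]), ('fixture', 0.67, [0.555, -0.019, -0.002])]
```

carry_out(increments=[[[255,9,0,0,0],[255,14,0,0,0],[255,18,0,0,0],[255,18,0,0,0]]])

```text
time_s: 27.3
position: [0.5576, 0.0354, 0.0243]
ee_rot: [0.707, 0.003, 0.708, -0.002]
ft_force: [0.3, 0.1, -1.4]
finger_gap: 0.0493
```

```bash
python3 st.py
```

```text
27.3 [0.5576 0.0354 0.0243] F [ 0.3  0.1 -1.4] gap 0.0493 q6 -0.06
yaw z -0.4 down -1.0
```

It is over the key (TCP 0.0243, no contact force). Now I lower it the last few mm and slide it to the stop.

carry_out(increments=[[[255,3,0,0,0],[255,3,0,0,0],[255,3,-4,0,0],[255,3,-7,0,0],[255,3,-9,0,0],[255,3,-9,0,0]]])

```text
time_s: 27.9
position: [0.5592, 0.0278, 0.0236]
ee_rot: [0.708, 0.004, 0.706, -0.001]
ft_force: [-0.3, 8.3, 6.0]
finger_gap: 0.0494
```

```bash
python3 st.py;python3 - <<'E'
from h import *
p=snapshot("scene")
print([(q,round(d["score"],2),toW(p,d["point"]).round(3).tolist()) for q in("shoe_center","nest") for d in spot_point(p,q)[:1]])
E
```

```text
27.9 [0.5592 0.0278 0.0236] F [-0.3  8.3  6. ] gap 0.0494 q6 -0.08
yaw z -0.4 down -1.0
[('shoe_center', 0.57, [0.558, 0.033, 0.033]), ('nest', 0.91, [0.553, 0.029, 0.034])]
```

carry_out(increments=[[[255,2,-2,0,0],[255,3,-3,0,0],[255,3,-3,0,0]]])

```text
time_s: 28.35
position: [0.5593, 0.0278, 0.0235]
ee_rot: [0.707, 0.006, 0.707, 0.0]
ft_force: [-11.1, 19.3, 25.0]
finger_gap: 0.049
```

```bash
python3 st.py
```

```text
28.35 [0.5593 0.0278 0.0235] F [-11.1  19.3  25. ] gap 0.049 q6 -0.08
yaw z -0.4 down -1.0
```

carry_out(increments=[[[255,-3,1,0,0],[0,-3,1,0,0],[0,-3,1,0,0],[0,-3,1,0,0],[0,-50,1,0,0],[0,-70,40,0,0],[0,-70,90,0,0],[0,-70,90,0,0]]])

```text
time_s: 29.15
position: [0.5591, 0.117, 0.0903]
ee_rot: [0.708, 0.001, 0.706, -0.0]
ft_force: [0.3, -0.4, -0.2]
finger_gap: 0.0854
```

```bash
python3 st.py
python3 - <<'E'
from h import *
for n in ("scene","top"):
    p=snapshot(n)
    print([(q,round(d["score"],2),toW(p,d["point"]).round(3).tolist()) for q in("shoe_center","nest") for d in spot_point(p,q)[:1]],[toW(p,d["point"]).round(3).tolist() for d in search_frame(p,"shoe_center")[:1]])
    if n=="top":
        H=hsv(p).astype(int)
        for t in (140,160,175): print("shoe",rect(p,(H[...,1]<35)&(H[...,2]>t),.052,(.556,.029)))
        A=cv2.resize(p["image"][170:240,270:400],None,fx=4,fy=4)
    else: B=cv2.resize(p["image"][180:270,260:390],None,fx=4,fy=4)
cv2.imwrite("pics/last.png",np.vstack([A,B])[:,:,::-1]);print(np.vstack([A,B]).shape)
E
```

```text
29.15 [0.5591 0.117  0.0903] F [ 0.3 -0.4 -0.2] gap 0.0854 q6 0.08
yaw z -0.2 down -1.0
[('shoe_center', 0.91, [0.562, 0.034, 0.031]), ('nest', 0.55, [0.554, 0.032, 0.034])] [[0.543, 0.042, 0.047]]
[('shoe_center', 0.96, [0.56, 0.025, 0.032]), ('nest', 0.55, [0.555, 0.029, 0.035])] [[0.557, 0.029, 0.05]]
shoe (0.011892534255981451, [560, 21], [95, 47], 89.6)
shoe (0.00476000785827636, [560, 28], [81, 47], 89.6)
shoe (0.00391968536376951, [560, 29], [78, 47], 89.7)
(640, 520, 3)
```

The networks and outline agree: shoe centre (0.560, 0.028, 0.032), axis 89.6°. Next I'll nudge its end toward the stop, then touch the top to check that its height is 0.052.

carry_out(increments=[[[255,0,0,0,0],[255,0,0,0,0],[255,0,0,0,0],[255,40,0,0,0],[255,58,0,0,0],[255,58,-20,0,0],[255,58,-30,0,0],[255,58,-36,0,0],[255,58,-39,0,0],[255,58,-39,0,0]]])

```text
time_s: 30.55
position: [0.5577, 0.0804, 0.032]
ee_rot: [0.707, 0.008, 0.707, 0.001]
ft_force: [-3.7, 22.2, 2.2]
finger_gap: 0.0003
```

```bash
python3 st.py
```

```text
30.55 [0.5577 0.0804 0.032 ] F [-3.7 22.2  2.2] gap 0.0003 q6 0.01
yaw z -0.5 down -0.9999
```

carry_out(increments=[[[255,0,10,0,0],[255,-40,10,0,0],[255,-40,-20,0,0],[255,-40,-23,0,0],[255,-25,-23,0,0],[255,-20,-23,0,0],[255,-17,-23,0,0],[255,-17,-23,0,0]]])

```text
time_s: 31.35
position: [0.558, 0.0514, 0.0518]
ee_rot: [0.706, 0.002, 0.709, -0.003]
ft_force: [-15.2, -2.7, 30.7]
finger_gap: -0.0002
```

```bash
python3 st.py
```

```text
31.35 [0.558  0.0514 0.0518] F [-15.2  -2.7  30.7] gap -0.0002 q6 -0.03
yaw z -0.3 down -1.0
```

The top touches at 0.0518, so the shoe is fully down and against the stop. Next is the handle: up, across, and in between the arm and the handle.

carry_out(increments=[[[255,-50,0,0,0],[255,-100,0,0,0],[255,-150,0,0,0],[255,-188,0,-1,0],[255,-188,-45,-1,0],[255,-188,-95,-1,0],[255,-188,-140,-1,0],[255,-188,-154,-1,0],[255,-188,-154,-1,0],[255,-188,-154,-1,0]]])

```text
time_s: 32.35
position: [0.5558, -0.1014, 0.2348]
ee_rot: [0.706, 0.003, 0.708, -0.002]
ft_force: [0.9, 0.2, -0.1]
finger_gap: 0.0003
```

```bash
python3 st.py .5565,-.104,.16
python3 - <<'E'
from h import *
for n in ("scene","top"):
    p=snapshot(n)
    print([(q,round(d["score"],2),toW(p,d["point"]).round(3).tolist()) for q in("shoe_center","handle_end","clamp_pivot") for d in spot_point(p,q)[:1]])
E
```

```text
32.35 [ 0.5558 -0.1014  0.2348] F [ 0.9  0.2 -0.1] gap 0.0003 q6 -0.31
yaw z -0.4 down -1.0
.5565,-.104,.16 [74.8 -2.7  0.9]
[('shoe_center', 0.78, [0.556, 0.032, 0.032]), ('handle_end', 0.7, [0.558, -0.136, 0.167]), ('clamp_pivot', 0.75, [0.557, -0.056, 0.064])]
[('shoe_center', 0.63, [0.561, 0.025, 0.032]), ('handle_end', 0.63, [0.553, -0.012, 0.024]), ('clamp_pivot', 0.6, [0.561, -0.062, 0.069])]
```

Handle end at (0.557,-0.136,0.167), as expected. Descending to z ≈ 0.158.

carry_out(increments=[[[255,40,-3,1,0],[255,65,-3,1,0],[255,76,-3,1,0],[255,76,-3,1,0]]])

```text
time_s: 33.15
position: [0.5559, -0.1051, 0.1581]
ee_rot: [0.706, 0.003, 0.708, -0.002]
ft_force: [0.3, 0.7, -0.2]
finger_gap: -0.0004
```

```bash
python3 st.py
```

```text
33.15 [ 0.5559 -0.1051  0.1581] F [ 0.3  0.7 -0.2] gap -0.0004 q6 -0.31
yaw z -0.4 down -1.0
```

carry_out(increments=[[[255,0,-9,1,0],[255,4,-22,1,0],[255,11,-35,1,0],[255,21,-48,1,0],[255,30,-58,1,0],[255,43,-68,1,0],[255,55,-76,1,0],[255,69,-83,1,0],[255,83,-87,1,0],[255,96,-90,1,0]]])

```text
time_s: 34.15
position: [0.5597, -0.199, 0.0662]
ee_rot: [0.709, 0.001, 0.705, -0.005]
ft_force: [2.3, -0.3, 4.3]
finger_gap: 0.0003
```

```bash
python3 st.py
```

```text
34.15 [ 0.5597 -0.199   0.0662] F [ 2.3 -0.3  4.3] gap 0.0003 q6 -0.46
yaw z -0.5 down -1.0
```

The handle follows the push (4 N). Pressing it to the bottom.

carry_out(increments=[[[255,6,0,-2,0],[255,9,0,-2,0],[255,11,0,-2,0],[255,12,0,-2,0],[255,12,0,-2,0]]])

```text
time_s: 34.65
position: [0.5569, -0.1981, 0.057]
ee_rot: [0.708, 0.001, 0.706, -0.004]
ft_force: [-6.6, -1.1, 20.5]
finger_gap: 0.0002
```

```bash
python3 st.py
```

```text
34.65 [ 0.5569 -0.1981  0.057 ] F [-6.6 -1.1 20.5] gap 0.0002 q6 -0.46
yaw z -0.4 down -1.0
```

The handle stopped hard at z = 0.057 (fully down = 0.0575). I'll retreat and check.

carry_out(increments=[[[255,-45,0,0,0],[255,-95,0,0,0],[255,-145,0,0,0],[255,-145,-45,-45,0],[255,-145,-90,-90,0],[255,-145,-130,-130,0],[255,-145,-130,-130,0],[255,-145,-130,-130,0]]])

```text
time_s: 35.45
position: [0.4213, -0.327, 0.1966]
ee_rot: [0.706, 0.004, 0.708, -0.004]
ft_force: [0.2, 1.2, -0.2]
finger_gap: 0.0002
```

```bash
python3 st.py
python3 - <<'E'
from h import *
P={}
for n in ("scene","top"):
    p=snapshot(n);P[n]=p["image"]
    print([(q,round(d["score"],2),toW(p,d["point"]).round(3).tolist()) for q in("shoe_center","handle_end","block_center","bottle_mid") for d in spot_point(p,q)[:2]])
A=cv2.resize(P["top"][170:280,265:440],None,fx=3,fy=3);B=cv2.resize(P["scene"][140:290,265:440],None,fx=3,fy=3)[:, :]
im=np.vstack([A[:150],B]);cv2.imwrite("pics/fin.png",np.vstack([A[:149],B])[:,:,::-1])
E
```

```text
35.45 [ 0.4213 -0.327   0.1966] F [ 0.2  1.2 -0.2] gap 0.0002 q6 -0.79
yaw z -0.7 down -1.0
[('shoe_center', 0.97, [0.558, 0.035, 0.033]), ('handle_end', 0.61, [0.564, -0.216, 0.055]), ('handle_end', 0.34, [0.427, 0.107, 0.016]), ('block_center', 0.8, [0.429, 0.107, 0.016]), ('bottle_mid', 0.78, [0.399, -0.237, 0.041]), ('bottle_mid', 0.64, [0.558, 0.031, 0.031])]
[('shoe_center', 0.91, [0.561, 0.027, 0.033]), ('shoe_center', 0.46, [0.661, -0.002, -0.005]), ('handle_end', 0.67, [0.559, 0.028, 0.033]), ('handle_end', 0.46, [0.556, -0.216, 0.053]), ('block_center', 0.64, [0.429, 0.099, 0.015]), ('bottle_mid', 0.7, [0.573, -0.294, 0.049]), ('bottle_mid', 0.58, [0.398, -0.241, 0.033])]
```

View pics/fin.png

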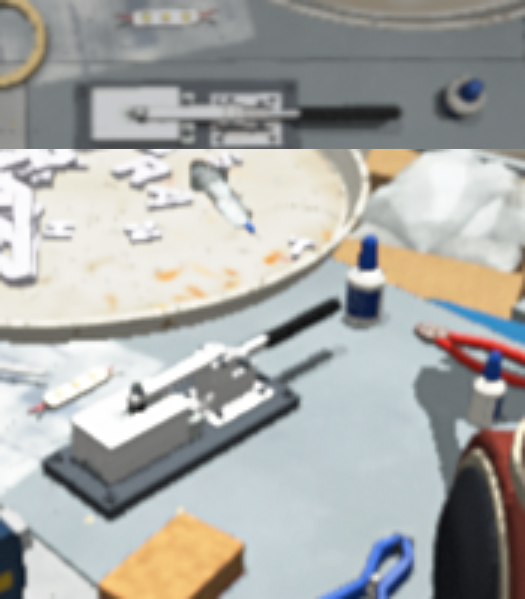

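The shoe sits flush on the plate against the stop at (135,445). The handle is level at (300,325), and the foot is on the shoe at (135,400). The block lies flat and the small bottle stands upright at (490,390). Handing in.

```bash
python3 -c "
from bench import *
print(close_job())"
```

```text
the job is handed in; nothing more can be done
None
```

The shoe is in the fixture, channel down over the key and against the end stop. The handle is fully down with the clamp foot on the shoe. I handed in at about 35.5 s of the 70 s allowed; no verdict was reported.

**How it went:** The block went to the bench at about (0.43, 0.10) and the small bottle to (0.40, -0.24). To turn the shoe over, I gripped one end lightly and jolted it until it hung down. I then stood it on its end and tipped it over with the shut fingers. I carried it onto the key, pushed it to the stop and pressed the handle down.

**Last checks:**
- **Shoe:** its top touched at z = 0.0518 m (0.052 expected). The stop pushed back with 22 N. Its axis was parallel to the fixture's within the measuring error.
- **Handle:** it met a hard stop at z = 0.057 m (fully down is 0.0575) under 20 N.
- **Final picture:** it shows the foot on the shoe, the block flat and the bottle upright. In the cropped view the cutters and LED module appear where they were.

**What failed or disagreed:**
- The first, mid-end grip did not let the shoe swing, so I took a smaller grip at its corner.
- After the tipping push I took the shoe to be still standing and closed on it, but it had already fallen over channel down, so that grip closed on nothing.
- The two cameras disagreed on the shoe's y by about 8 mm (0.027 and 0.035 m). I relied on the contact with the stop.
- The force of the foot on the shoe could not be measured directly.

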